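# Set the bean selector to green and start the grinder

## Robot

A 6-joint arm with a two-finger parallel gripper is mounted at the origin on the work surface. World frame = base frame: x ahead of the robot, y to its left, z up, the work surface at z = 0. Lengths are in m, angles in rad, forces in N, time in s.
With the tool pointing down it reaches from about 0.35 to 0.775 m from the base axis. Payload 7.3 kg.
Tool frame: the origin (TCP) lies between the finger pads; the fingertips stand robot.tcp_to_tips ahead of it and the grasp point (between the pads) lies 2 mm behind it (robot.tcp_to_tips is the distance from the TCP to the fingertips, in m); y points along the fingers, x is the direction in which the jaws open and shut, and the axes are right-handed (so a half turn about y gives the same grasp; the last joint's range is limited). The gripper opens to 92 mm and grips with 3 to 60 N. Pads are 19 mm wide; open, the fingers measure 130 mm over their backs; the gripper's body (75 mm by 190 mm) begins 47 mm behind the grasp point.
Start: joints at [1.098, 0.342, 1.524, -0, 1.275, -0.146], TCP at [0.169, 0.497, 0.244] pointing down, gripper open.
Joint ranges: [-2.53, 2.53], [-0.77, 2.02], [0.04, 2.7], [-1, 4.14], [0.28, 2.66], [-3.11, 3.11]. Speed limits (rad/s): [2.57, 2.57, 3.14, 3.14, 3.14, 3.14].

## Interface

Orientations are given as [roll, pitch, yaw] about the fixed x, y, z axes, in that order (R = Rz(yaw) Ry(pitch) Rx(roll)).
In Python, from cell import status, read_camera, get_calibration, robot gives the robot as it stands.
- The arm moves only by the shell command python3 -m creep 'ROWS' [FORCE]. ROWS is JSON, a list of rows, each an object of numbers: "dx", "dy", "dz": the shift along the tool's x, y, z in m; "rx", "ry", "rz": the turn, a rotation vector about the tool's x, y, z in rad; "gripper": the opening, from 0 (shut) to 1 (fully open). A call has 1 to 20 rows; each row is the pose to reach, as a shift and turn from the pose commanded when the call began, along the tool's axes at that moment; what a row does not reach only later rows make up. A row lasts 1/8 s, in which the tool goes at most 62.5 mm and 10.7 degrees, less where a joint would pass 70% of its speed; a pose out of reach is approached as far as the arm can. A call with a gripper value outside its range is refused whole. The fingers move at their own pace and stop on an object; FORCE is the grip in N (left out, the last holds). Time passes only in rows, so rows that repeat a pose let the fingers close. It gives the time, the measured TCP pose, the force and the opening at its end, in the units of the state.
- status.observe(): the state, without advancing time (a new reading comes with each control period).
- read_camera(name): name is "scene" or "top"; returns (picture, depth): 400x640x3 uint8, red, green, blue; 400x640 float32, m along the optical axis (not along the pixel's ray), 0 where there is no reading.
- get_calibration(name): a dict with "fx", "fy", "cx", "cy" (pixels), "D" ([k1, k2, p1, p2, k3] as OpenCV has them; the pictures are not rectified), "xyz" and "rotation" of the camera in the world. Camera axes: x right, y down, z forward; pixel columns grow to the right and rows downward; lengths in m; the calibration is good to about 2 mm. A picture is of the moment at which its call begins. get_calibration takes no time and is no camera call.
- robot.hand_in(): hands the job in, once; it reports no verdict.
The state is a dict: "time": time; "qpos": joint angles; "qvel": joint speeds; "joint_efforts": joint torques, N m; "tool_pos": TCP position; "tool_rot": TCP orientation; "contact_force": force on the tool from outside, world axes, zero at the start; "torque": the same for the moment, N m; "opening": finger opening in m.
Only numpy, scipy, OpenCV 4.12 (cv2) and the standard library are available. Lean on these libraries where they do the work, as an engineer would, in place of code of your own. Each camera call takes 0.05 s, during which the arm holds its last target.

## Task

Set the grinder's bean selector to the green dot, turning it the shorter way round and pressing it down to carry it past the notches on the way; let it spring up fully home in the notch at the green dot, feeling for the notch and never forcing the selector. Only then press the red start button all the way down and let it come back up. Leave the two espresso cups, the pepper mill and the glass stopper where they stand.

Things in the scene. Friction and masses are not known exactly. Their poses are not given: they have to be found in the camera images.
- unit: Bean grinder: black round drum fixed to the worktop, 170 mm in diameter, 85 mm high, at any yaw. Origin at the centre of its underside, z up on the selector's axis. Its shoulder has 8 white ticks, at +-22.5, +-67.5, +-112.5 and +-157.5 deg from the unit's own x axis.
- rim (a point): Centre of the aluminium rim's top, 109 mm above the worktop (rim 117 mm in diameter). 8 inward teeth (undersides 99 mm above the worktop) leave 8 notches, one per tick. The rim is a push-on part sitting up to 0.25 rad (14 deg) round from the ticks and dots, either way, the same for all 8 notches; this turn is not measured (the point turns with the unit, not the rim).
- grip: The selector: grey disc 74 mm wide with an upright bar, 52 mm long (its x), 14 mm thick (its y), 50 mm high; orange end and stripe point to its own +x. Origin on the axis, at worktop height when up; then the disc's top is at 112 mm, the bar's at 162 mm. It turns endlessly, freely (0.02 N m) with the pin below the teeth. A spring lifts it: about 5 N up, 9 N at the bottom.
- handle (a point): Point on the selector's axis inside the grip bar, 14 mm below the bar's top: a good height to pinch it.
- pointer (a point): End of the orange pin (square, 6 mm wide, flat-topped), 51.5 mm from the axis, on the selector's own +x side, 102 mm above the worktop when up. The pin runs below the rim's teeth and springs up into a notch when it comes under one; in a notch it has about 2 deg of play each way. Pressed harder than 25 N against a tooth, it breaks.
- selector (a joint): Angle of the selector relative to the unit, rad, counter-clockwise from above positive, 0 when the pin points along the unit's own x; it counts on past half a turn and does not wrap. At the start it is within 0.05 of 0, between two notches.
- plunger (a joint): How far the selector is pressed down, m: 0 fully up (home in a notch), 0.006 resting against the teeth from below, from about 0.0065 on the pin passes free under teeth and notches, 0.009 at the bottom stop. It starts resting against the teeth.
- dot_green: Green round dot, 15 mm in diameter, 3 mm thick, lying on the drum's shoulder 75 mm from the axis at one of the stations +-67.5 or +-112.5 deg from the unit's x axis; origin at the centre of its underside. It marks the wanted notch. A blue, a yellow and a white dot lie at the other three.
- start (a joint): Travel of the red start button, m: 0 up, 0.006 fully down (about 5 N); it springs back.
- start_top (a point): Centre of the top of the red start button, a 32 mm wide round cap on a small black housing fixed to the worktop.
- cup1: White espresso cup, 62 mm wide, 55 mm high with a small handle; origin at the centre of its underside. Leave alone.
- cup2: The other white espresso cup, of the same size. Leave alone.
- mill: Stainless pepper mill, 52 mm wide, 136 mm high, origin at the centre of its underside. Leave alone.
- stopper: Green glass carafe stopper, 36 mm wide, 61 mm high, origin at the centre of its underside. Leave alone.
Not all that is in view belongs to the job. There is more than one size of the part that bears start; the job needs the largest.

How it is judged:
On the way, in this order (a step that is already met when the one before it is completed fails the run):
1. the selector has sprung up home in the notch at the green dot (horizontal distance between pointer and dot_green below 0.032 m and value of joint plunger below 0.0018 m), for 0.2 s.
2. then the start button is pressed all the way down (value of joint start above 0.005 m), for 0.02 s.
At the end, for the whole second after the job is handed in: The selector is up in the notch at the green dot (less than 1.8 mm down, its pin's end within 32 mm, horizontally, of the dot's centre, which is 23.5 mm away when straight in line) and still; the start button is back up (within 1.5 mm) (all of step 1 and velocity of joint selector between -0.1 and 0.1 rad/s and value of joint start below 0.0015 m); the robot touches nothing.
It fails at once if the selector is turned the long way round (more than 2.6 rad from the unit's x axis) (value of joint selector above 2.6 rad or value of joint selector below -2.6 rad).
It fails at once if the selector's pin is forced against the rim's teeth with more than 25 N (contact force between grip and unit above 25 N).
It fails at once if the start button is pressed (over 4 mm) while the selector is not home at the green dot (value of joint start above 0.004 m and (horizontal distance between pointer and dot_green above 0.034 m or value of joint plunger above 0.003 m)).
It fails at once if a cup, the pepper mill or the stopper is moved more than 20 mm (distance of any of cup1, cup2, mill, stopper from where it was at the start of the episode above 0.02 m).
It also fails if it takes over 67 s, if anything falls off the work surface, if the arm or the gripper's body presses on something with over 40 N, if the wrist force passes 120 N, or if a joint passes its speed limit or range.

## Working session

There is one attempt and no reset: what is moved stays moved. The work goes in short steps, Python scripts to look and compute and a shell command to move; the robot and the scene stay as the last step left them, time stands still between calls to the robot, and variables do not carry over. Pictures are saved under pics/ and viewed, and the job is handed in when it is done.

```bash
mkdir -p pics; ls
python3 - <<'E'
from cell import status, read_camera, get_calibration, robot
import cv2,numpy as np,pickle
s=status.observe(); print(s, robot.tcp_to_tips)
for n in("scene","top"):
    p,d=read_camera(n); c=get_calibration(n); print(n,c)
    np.savez(f"pics/{n}0.npz",p=p,d=d); cv2.imwrite(f"pics/{n}0.png",p[...,::-1])
E
```

```text
pics
{'time': 0.0, 'qpos': array([ 1.09799270e+00,  3.42715327e-01,  1.52504036e+00, -6.10106331e-07,
        1.27539153e+00, -1.45993656e-01]), 'qvel': array([ 0.00036013, -0.00160013,  0.00087061, -0.0017598 ,  0.00057514,
        0.0009495 ]), 'joint_efforts': array([ 6.70685472e-05, -4.31248212e+01, -2.44215953e+01,  7.16966484e-02,
        5.60765737e-02, -4.72642068e-05]), 'tool_pos': array([0.16833367, 0.49686946, 0.24304064]), 'tool_rot': array([-1.57057075e+00,  1.53811260e-03,  1.24398671e+00]), 'contact_force': array([-0.07774667, -0.2024214 ,  0.41164189]), 'torque': array([-0.00038306, -0.0404153 , -0.05364544]), 'opening': 0.09184622309314149} 0.017
scene {'fx': 389.5948103258689, 'fy': 389.5948103258689, 'cx': 322.32877328919534, 'cy': 201.87088946410876, 'D': array([0.02812173, 0.        , 0.        , 0.        , 0.        ]), 'xyz': array([ 1.11293769, -0.23306241,  0.861198  ]), 'rotation': array([-2.44234987, -0.00456118,  1.17431603])}
top {'fx': 451.4257476898216, 'fy': 451.4257476898216, 'cx': 322.8542008446731, 'cy': 200.43806625819147, 'D': array([-0.06175062,  0.        ,  0.        ,  0.        ,  0.        ]), 'xyz': array([0.44391387, 0.01158911, 1.17041608]), 'rotation': array([-3.03944914,  0.01919155, -1.54230201])}
```

View pics/scene0.png

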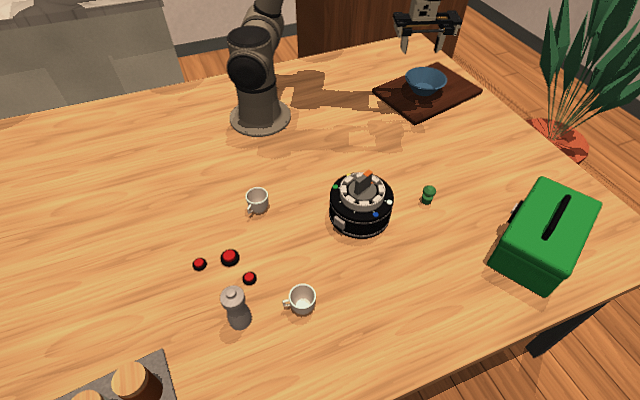

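View pics/top0.png

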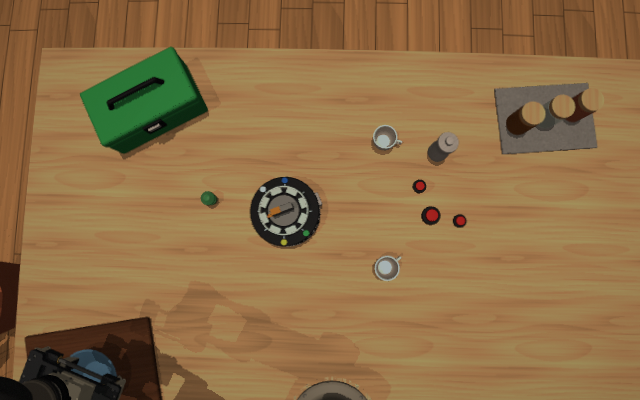

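The top view has the grinder at (285,211), the large red button at (431,215) between two smaller ones, the cups at (385,137) and (386,268), the mill at (443,148) and the stopper at (209,199). The green dot is near (306,233). Next I'll enlarge and measure.

```bash
cat > h.py <<'E'
import numpy as np,cv2
from scipy.spatial.transform import Rotation as R
from cell import get_calibration
def cal(n):
    c=get_calibration(n);K=np.array([[c['fx'],0,c['cx']],[0,c['fy'],c['cy']],[0,0,1]])
    return K,np.array(c['D']),np.array(c['xyz']),R.from_euler('xyz',c['rotation']).as_matrix()
def ray(n,uv):
    K,D,t,M=cal(n); q=cv2.undistortPoints(np.array(uv,float).reshape(-1,1,2),K,D).reshape(-1,2)
    return t,np.c_[q,np.ones(len(q))]@M.T
def plane(n,uv,z):
    t,d=ray(n,uv); return t+d*((z-t[2])/d[:,2])[:,None]
def proj(n,P):
    K,D,t,M=cal(n); P=np.array(P,float).reshape(-1,3)
    return cv2.projectPoints((P-t)@M,np.zeros(3),np.zeros(3),K,D)[0].reshape(-1,2)
def cents(mask,amin=8):
    k,l,s,c=cv2.connectedComponentsWithStats(mask.astype(np.uint8))
    return [(c[i],s[i,4],s[i,:4]) for i in range(1,k) if s[i,4]>=amin]
E
python3 - <<'E'
import cv2,numpy as np
from h import *
for n,(x0,x1,y0,y1) in {"top":(235,335,165,257),"scene":(315,415,160,245)}.items():
    p=np.load(f"pics/{n}0.npz")['p']
    cv2.imwrite(f"pics/{n}0c.png",cv2.resize(p[y0:y1,x0:x1,::-1],None,fx=6,fy=6,interpolation=cv2.INTER_CUBIC))
    H=cv2.cvtColor(p,cv2.COLOR_RGB2HSV); h,s,v=[H[...,i].astype(int) for i in range(3)]
    for nm,m in dict(red=((h<6)|(h>174))&(s>180)&(v>90),green=(h>45)&(h<85)&(s>120)&(v>60),blue=(h>100)&(h<130)&(s>130)&(v>60),yel=(h>22)&(h<35)&(s>120)&(v>120),orange=(h>6)&(h<16)&(s>180)&(v>120)).items():
        for c,a,b in cents(m,6): 
            if a<600: print(n,nm,c.round(1),a,b)
E
```

```text
top red [419.7 185.5] 58 [416 182   9   8]
top red [431.6 214.8] 113 [426 209  12  12]
top red [460.2 220.4] 62 [456 217   9   8]
top green [119.7 101.2] 6 [118 100   4   3]
top green [210.4 198.6] 32 [205 194  10  10]
top green [305.7 232.6] 32 [303 230   7   6]
top blue [284.2 179.7] 32 [281 177   7   6]
top yel [283.4 242. ] 25 [281 240   6   5]
top orange [273.8 211.4] 61 [268 207  12  11]
scene red [228.5 254.9] 111 [223 250  12  11]
scene red [198.3 262. ] 66 [194 258  10   9]
scene red [248.6 276.2] 70 [244 272  10   9]
scene green [568.  11.] 7 [568   8   1   7]
scene green [549.2  14.2] 8 [549  11   2   7]
scene green [634.5  26. ] 8 [632  23   6   7]
scene green [568.   31.5] 6 [568  29   1   6]
scene green [605.  56.] 7 [602  53   7   7]
scene green [335.  186.2] 21 [333 184   5   5]
scene green [425.  191.3] 22 [423 186   7  12]
scene green [432.1 195.1] 7 [431 193   4   5]
scene green [530.9 264.2] 193 [499 246  63  35]
scene green [519.9 267.1] 15 [517 265   6   5]
scene green [541.  281.4] 167 [526 270  29  23]
scene blue [375.5 214.1] 24 [373 212   6   5]
scene orange [542.4 127. ] 8 [540 124   5   7]
scene orange [546.1 135.8] 8 [544 134   4   5]
scene orange [561.9 143.9] 41 [554 140  17   9]
scene orange [573.1 158.5] 16 [569 156   8   6]
scene orange [367.6 172.7] 33 [364 170   8   7]
```

```bash
ls pics
```

```text
scene0.npz
scene0.png
scene0c.png
top0.npz
top0.png
top0c.png
```

View pics/top0c.png

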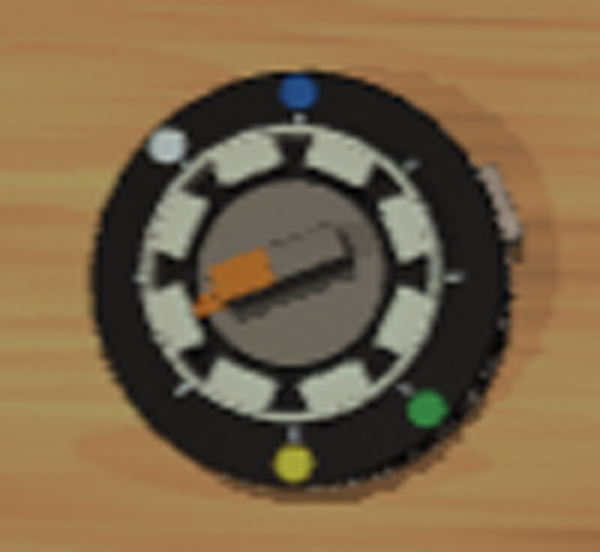

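View pics/scene0c.png

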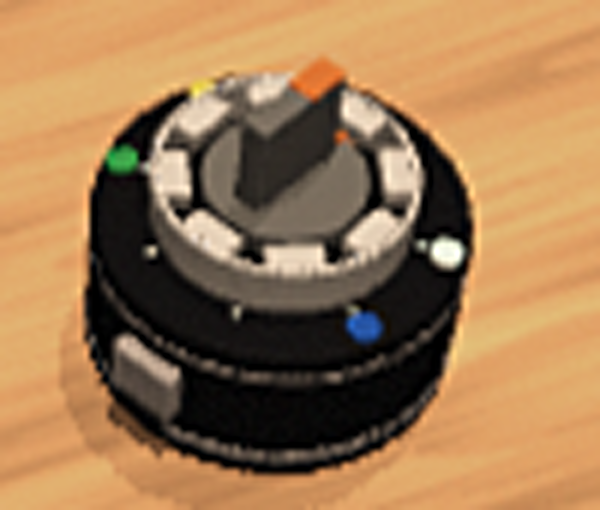

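The top crop shows the pin pointing left and slightly down (about 200°). Yellow is at the bottom and green at lower right, so green is a counter-clockwise turn of about +112°. The notches show as dark gaps between the white teeth. Now I'll work out the numbers.

Run:
```python
import cv2,numpy as np
from h import *
from scipy.optimize import least_squares
top={'green':(305.7,232.6),'blue':(284.2,179.7),'yel':(283.4,242.0)}
p=np.load("pics/top0.npz")['p']; D=np.load("pics/top0.npz")['d']
H=cv2.cvtColor(p,cv2.COLOR_RGB2HSV).astype(int)
m=(H[...,1]<60)&(H[...,2]>120); m2=np.zeros_like(m); m2[165:257,235:335]=m[165:257,235:335]
cs=cents(m2,3)
for c,a,b in cs: print(c.round(1),a, plane("top",c,.109).round(4)[0])
w=[c for c,a,b in cs if abs(c[0]-263)<4 and abs(c[1]-189)<4]
print('white',w)
P={k:plane("top",v,.088)[0] for k,v in top.items()}
if w: P['white']=plane("top",w[0],.088)[0]
for k,v in P.items(): print(k,v.round(4))
Q=np.array(list(P.values()))[:,:2]
f=least_squares(lambda c:np.hypot(*(Q-c).T)-.075,Q.mean(0)); print('centre',f.x,f.fun)
for k,v in P.items(): print(k,np.degrees(np.arctan2(*(v[:2]-f.x)[::-1])).round(2))
print('scene green',plane('scene',(335.0,186.2),.088),'blue',plane('scene',(375.5,214.1),.088))
# tooth angles
c=f.x
ang=np.radians(np.arange(0,360,1.))
for n in("top","scene"):
  g=cv2.cvtColor(np.load(f"pics/{n}0.npz")['p'],cv2.COLOR_RGB2GRAY).astype(np.float32)
  acc=0
  for r in (.044,.046,.048,.050,.052):
    uv=proj(n,np.c_[c[0]+r*np.cos(ang),c[1]+r*np.sin(ang),np.full(360,.109)]).astype(np.float32)
    acc=acc+cv2.remap(g,uv[:,0].copy().reshape(1,-1),uv[:,1].copy().reshape(1,-1),cv2.INTER_LINEAR)[0]
  F=(acc*np.exp(-8j*ang)).sum(); print(n,'tooth phase mod45',np.degrees(np.angle(F)*-1)/8)
for n,uv in(("top",[(431.6,214.8),(419.7,185.5),(460.2,220.4)]),("scene",[(228.5,254.9)])):
  d=np.load(f"pics/{n}0.npz")['d']
  for q in uv:
    z=np.median(d[int(q[1])-2:int(q[1])+3,int(q[0])-2:int(q[0])+3]); t,r=ray(n,q); print(n,q,(t+r*z)[0].round(4))
```

```text
[262.5 189. ] 26 [0.5756 0.1794 0.109 ]
[282.7 210.1] 640 [0.5266 0.1293 0.109 ]
[318.2 198.7] 26 [0.5559 0.0463 0.109 ]
white [array([262.5, 189. ])]
green [0.4757 0.0744 0.088 ]
blue [0.6023 0.1308 0.088 ]
yel [0.4517 0.1271 0.088 ]
white [0.5782 0.1827 0.088 ]
centre [0.52704828 0.12850233] [-0.00042934  0.0003298   0.00032727 -0.00043393]
green -133.49
blue 1.73
yel -178.96
white 46.64
scene green [[0.47679567 0.07395639 0.088     ]] blue [[0.60314481 0.1298587  0.088     ]]
top tooth phase mod45 -21.608478100374793
scene tooth phase mod45 -21.844662420870787
top (431.6, 214.8) [ 0.5316 -0.241   0.0221]
top (419.7, 185.5) [ 0.607  -0.2114  0.0155]
top (460.2, 220.4) [ 0.5196 -0.3161  0.0151]
scene (228.5, 254.9) [ 0.533  -0.2426  0.0207]
```

Both views agree on these:
- The unit's yaw is about 114.0°.
- The centre is (0.527, 0.1285).
- The notches are at about 0.8° mod 45°, against ticks at 1.5°, so the rim is turned about −0.7°.
- Wanted pin angle is about 225.9° in the world frame.
- The large button's top is at (0.532, −0.242, 0.022).

Next I'll check the bar.

Run:
```python
import cv2,numpy as np
from h import *
for n in("top","scene"):
  f=np.load(f"pics/{n}0.npz"); d=f['d']
  v,u=np.mgrid[0:400,0:640]; uv=np.c_[u.ravel(),v.ravel()].astype(float)
  t,r=ray(n,uv); P=t+r*d.reshape(-1,1)
  s=(d.ravel()>0)&(np.hypot(P[:,0]-.527,P[:,1]-.1285)<.045)&(P[:,2]>.145)
  Q=P[s]; print(n,s.sum(),'z med/max',np.median(Q[:,2]),Q[:,2].max())
  if n=="top":
    # top face only
    px=uv[s].astype(np.float32); (c,wh,a)=cv2.minAreaRect(px); b=cv2.boxPoints((c,wh,a))
    B=plane(n,b,.156); print(B.round(4),'ctr',plane(n,c,.156))
    e=[B[1]-B[0],B[2]-B[1]]; L=max(e,key=lambda x:np.hypot(*x[:2])); print('len',[np.hypot(*x[:2]) for x in e],'ang',np.degrees(np.arctan2(L[1],L[0])))
  T=Q[Q[:,2]>.152]; c=T[:,:2].mean(0); w,V=np.linalg.eigh(np.cov((T[:,:2]-c).T)); print('pca',c,np.degrees(np.arctan2(V[1,1],V[0,1])),np.sqrt(12*w))
from cell import status
s=status.observe(); dl=np.array([.527,.1285])-s['tool_pos'][:2]; y=s['tool_rot'][2]
print('dx',dl@[np.cos(y),np.sin(y)],'dz',dl@[-np.sin(y),np.cos(y)],'yaw',np.degrees(y))
```

```text
top 155 z med/max 0.15587040828966847 0.16074310099696332
[[0.5239 0.1568 0.156 ]
 [0.5429 0.108  0.156 ]
 [0.5288 0.1024 0.156 ]
 [0.5098 0.1511 0.156 ]] ctr [[0.52632354 0.12957516 0.156     ]]
len [np.float64(0.05233617285840179), np.float64(0.01515977707258071)] ang -68.71597307607526
pca [0.5265154  0.13028739] 112.60400809445565 [0.01459329 0.05315845]
scene 131 z med/max 0.15513324304543408 0.16033232796044028
pca [0.5279182  0.12821121] 112.29598211939462 [0.01521387 0.05358566]
dx -0.233804615964414 dz -0.4579125549556862 yaw 71.27737949863896
```

```bash
python3 -m creep '[{"dx":-0.233,"dz":-0.458,"ry":0.86},{"dx":-0.233,"dz":-0.458,"ry":0.86},{"dx":-0.233,"dz":-0.458,"ry":0.86},{"dx":-0.233,"dz":-0.458,"ry":0.86},{"dx":-0.233,"dz":-0.458,"ry":0.86},{"dx":-0.233,"dz":-0.458,"ry":0.86},{"dx":-0.233,"dz":-0.458,"ry":0.86},{"dx":-0.233,"dz":-0.458,"ry":0.86},{"dx":-0.233,"dz":-0.458,"ry":0.86},{"dx":-0.233,"dz":-0.458,"ry":0.86},{"dx":-0.233,"dz":-0.458,"ry":0.86},{"dx":-0.233,"dz":-0.458,"ry":0.86},{"dx":-0.233,"dz":-0.458,"ry":0.86}]' 10; python3 -c "
from cell import status;s=status.observe();print(s)"
```

```text
{'time': 0.1, 'qpos': array([ 1.09797834e+00,  3.42633693e-01,  1.52490256e+00, -2.61155912e-06,
        1.27540965e+00, -1.46045726e-01]), 'qvel': array([ 1.34926643e-03, -1.64378384e-03, -2.39196702e-03,  3.40651028e-04,
       -2.29922281e-05, -5.89533815e-04]), 'joint_efforts': array([ 2.42058122e-03, -4.32007957e+01, -2.44695747e+01,  7.19857193e-02,
        5.24943019e-02, -3.38299492e-05]), 'tool_pos': array([0.16836674, 0.49691647, 0.2431311 ]), 'tool_rot': array([-1.57060186e+00,  1.33920737e-03,  1.24402495e+00]), 'contact_force': array([-0.1228207 , -0.12080755,  0.24912912]), 'torque': array([ 0.01476913, -0.01849063,  0.01891872]), 'opening': 0.09170729147038409}invalid input at $[0]: expected keys dx, dy, dz, rx, ry, rz, gripper
```

Every row needs all seven keys.

```bash
python3 -m creep '[{"dx":-0.233,"dy":0,"dz":-0.458,"rx":0,"ry":0.86,"rz":0,"gripper":1},{"dx":-0.233,"dy":0,"dz":-0.458,"rx":0,"ry":0.86,"rz":0,"gripper":1},{"dx":-0.233,"dy":0,"dz":-0.458,"rx":0,"ry":0.86,"rz":0,"gripper":1},{"dx":-0.233,"dy":0,"dz":-0.458,"rx":0,"ry":0.86,"rz":0,"gripper":1},{"dx":-0.233,"dy":0,"dz":-0.458,"rx":0,"ry":0.86,"rz":0,"gripper":1},{"dx":-0.233,"dy":0,"dz":-0.458,"rx":0,"ry":0.86,"rz":0,"gripper":1},{"dx":-0.233,"dy":0,"dz":-0.458,"rx":0,"ry":0.86,"rz":0,"gripper":1},{"dx":-0.233,"dy":0,"dz":-0.458,"rx":0,"ry":0.86,"rz":0,"gripper":1},{"dx":-0.233,"dy":0,"dz":-0.458,"rx":0,"ry":0.86,"rz":0,"gripper":1},{"dx":-0.233,"dy":0,"dz":-0.458,"rx":0,"ry":0.86,"rz":0,"gripper":1},{"dx":-0.233,"dy":0,"dz":-0.458,"rx":0,"ry":0.86,"rz":0,"gripper":1},{"dx":-0.233,"dy":0,"dz":-0.458,"rx":0,"ry":0.86,"rz":0,"gripper":1}]' 10
cat > st.py <<'E'
from cell import status
import numpy as np
s=status.observe();y=s['tool_rot'][2];dl=np.array([.527,.129])-s['tool_pos'][:2]
print(s['time'],'pos',s['tool_pos'].round(4),'rot',s['tool_rot'].round(4),'yawdeg',round(np.degrees(y),2),'F',s['contact_force'].round(2),'T',s['torque'].round(3),'op',round(s['opening'],4),'q6',s['qpos'][5].round(3))
print('to centre dx',(dl@[np.cos(y),np.sin(y)]).round(4),'dz',(dl@[-np.sin(y),np.cos(y)]).round(4))
E
python3 st.py
```

```text
time: 1.6
tool_pos: [0.5266, 0.1309, 0.244]
tool_rot: [-1.571, -0.0, 0.386]
contact_force: [0.7, 0.5, 1.0]
opening: 0.0918
1.6 pos [0.5266 0.1309 0.244 ] rot [-1.5705e+00 -2.0000e-04  3.8610e-01] yawdeg 22.12 F [0.72 0.47 1.04] T [-0.065  0.029  0.045] op 0.0918 q6 -0.284
to centre dx -0.0003 dz -0.0019
```

```bash
python3 -m creep '[{"dx":0,"dy":0.05,"dz":-0.002,"rx":0,"ry":0,"rz":0,"gripper":0.6},{"dx":0,"dy":0.09,"dz":-0.002,"rx":0,"ry":0,"rz":0,"gripper":0.5},{"dx":0,"dy":0.098,"dz":-0.002,"rx":0,"ry":0,"rz":0,"gripper":0.4},{"dx":0,"dy":0.098,"dz":-0.002,"rx":0,"ry":0,"rz":0,"gripper":0.3},{"dx":0,"dy":0.098,"dz":-0.002,"rx":0,"ry":0,"rz":0,"gripper":0.3}]' 10; python3 st.py; python3 -c "
from cell import *
print(status.observe()['qpos'].round(3))
import cv2
for n in ('scene','top'):
  p,d=read_camera(n); cv2.imwrite(f'pics/{n}1.png',cv2.resize(p[100:280,200:460,::-1],None,fx=3,fy=3,interpolation=2))"
```

```text
time: 2.22
tool_pos: [0.5292, 0.1281, 0.1476]
tool_rot: [-1.572, -0.003, 0.384]
contact_force: [0.4, 0.1, 0.3]
opening: 0.0467
2.225 pos [0.5292 0.1281 0.1476] rot [-1.5717 -0.0033  0.3844] yawdeg 22.02 F [0.36 0.06 0.34] T [-0.05   0.02  -0.007] op 0.0467 q6 -0.288
to centre dx -0.0017 dz 0.0017
[ 0.097  0.47   1.61   0.     1.058 -0.288]
```

View pics/scene1.png

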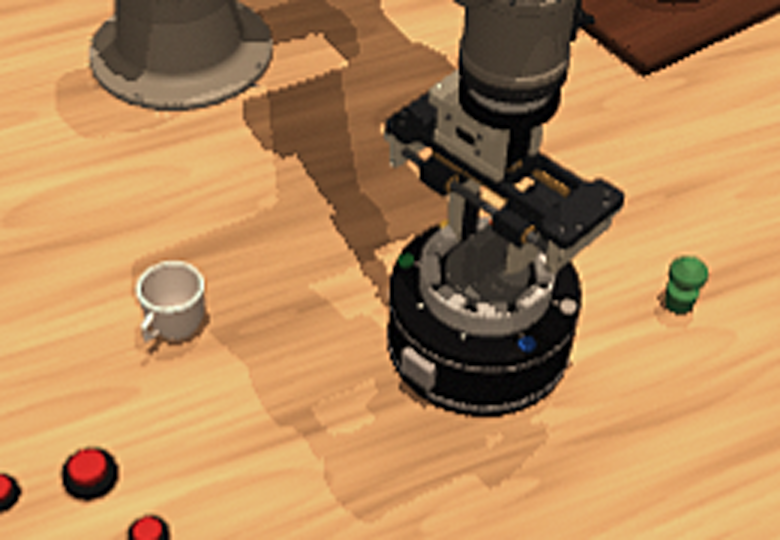

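The fingers straddle the bar, with the selector at about (490,270) in the crop, and everything else is clear. I'll check that the arm has settled.

```bash
python3 st.py; python3 -m creep '[{"dx":0,"dy":0,"dz":0,"rx":0,"ry":0,"rz":0,"gripper":0.3},{"dx":0,"dy":0,"dz":0,"rx":0,"ry":0,"rz":0,"gripper":0.3}]'; python3 st.py
```

```text
2.325 pos [0.529  0.1279 0.1473] rot [-1.5716 -0.0028  0.3841] yawdeg 22.01 F [-0.32 -0.41  0.37] T [-0.095  0.004 -0.015] op 0.0383 q6 -0.288
to centre dx -0.0015 dz 0.0018
time: 2.58
tool_pos: [0.5284, 0.1277, 0.1461]
tool_rot: [-1.571, -0.001, 0.384]
contact_force: [-0.4, 0.8, -0.6]
opening: 0.0279
2.575 pos [0.5284 0.1277 0.1461] rot [-1.5709e+00 -7.0000e-04  3.8390e-01] yawdeg 22.0 F [-0.35  0.82 -0.57] T [-0.023  0.016 -0.014] op 0.0279 q6 -0.288
to centre dx -0.0008 dz 0.0018
```

```bash
python3 -m creep '[{"dx":-0.0005,"dy":0,"dz":0.0015,"rx":0,"ry":0,"rz":0,"gripper":0.3},{"dx":-0.0005,"dy":0,"dz":0.0015,"rx":0,"ry":0,"rz":0,"gripper":0.2},{"dx":-0.0005,"dy":0,"dz":0.0015,"rx":0,"ry":0,"rz":0,"gripper":0.1},{"dx":-0.0005,"dy":0,"dz":0.0015,"rx":0,"ry":0,"rz":0,"gripper":0},{"dx":-0.0005,"dy":0,"dz":0.0015,"rx":0,"ry":0,"rz":0,"gripper":0},{"dx":-0.0005,"dy":0,"dz":0.0015,"rx":0,"ry":0,"rz":0,"gripper":0},{"dx":-0.0005,"dy":0,"dz":0.0015,"rx":0,"ry":0,"rz":0,"gripper":0}]' 12; python3 st.py
```

```text
time: 3.45
tool_pos: [0.5272, 0.1289, 0.1457]
tool_rot: [-1.571, -0.0, 0.384]
contact_force: [-0.9, 1.2, -0.3]
opening: 0.0142
3.45 pos [0.5272 0.1289 0.1457] rot [-1.5707 -0.      0.384 ] yawdeg 22.0 F [-0.93  1.15 -0.33] T [-0.02  -0.003  0.065] op 0.0142 q6 -0.286
to centre dx -0.0002 dz 0.0001
```

Gripped: the opening is 14.2 mm, which matches the 14 mm bar. Now I'll press down 2 mm in steps and watch the force.

```bash
python3 -m creep '[{"dx":0,"dy":0.0005,"dz":0,"rx":0,"ry":0,"rz":0,"gripper":0},{"dx":0,"dy":0.001,"dz":0,"rx":0,"ry":0,"rz":0,"gripper":0},{"dx":0,"dy":0.0015,"dz":0,"rx":0,"ry":0,"rz":0,"gripper":0},{"dx":0,"dy":0.0018,"dz":0,"rx":0,"ry":0,"rz":0,"gripper":0},{"dx":0,"dy":0.0018,"dz":0,"rx":0,"ry":0,"rz":0,"gripper":0},{"dx":0,"dy":0.0018,"dz":0,"rx":0,"ry":0,"rz":0,"gripper":0}]' 20; python3 st.py
```

```text
time: 4.2
tool_pos: [0.5273, 0.1289, 0.1449]
tool_rot: [-1.571, -0.001, 0.384]
contact_force: [-2.4, 0.1, 6.3]
opening: 0.014
4.2 pos [0.5273 0.1289 0.1449] rot [-1.571e+00 -9.000e-04  3.841e-01] yawdeg 22.01 F [-2.37  0.1   6.3 ] T [-0.132  0.527 -0.013] op 0.014 q6 -0.286
to centre dx -0.0003 dz 0.0002
```

```bash
python3 -m creep '[{"dx":0,"dy":0.0006,"dz":0,"rx":0,"ry":0,"rz":0,"gripper":0},{"dx":0,"dy":0.001,"dz":0,"rx":0,"ry":0,"rz":0,"gripper":0},{"dx":0,"dy":0.001,"dz":0,"rx":0,"ry":0,"rz":0,"gripper":0},{"dx":0,"dy":0.001,"dz":0,"rx":0,"ry":0,"rz":0,"gripper":0},{"dx":0,"dy":0.001,"dz":0,"rx":0,"ry":0,"rz":0,"gripper":0}]' 20; python3 st.py
```

```text
time: 4.82
tool_pos: [0.5273, 0.1289, 0.1439]
tool_rot: [-1.571, -0.001, 0.384]
contact_force: [-2.6, 0.0, 8.0]
opening: 0.0139
4.825 pos [0.5273 0.1289 0.1439] rot [-1.5711e+00 -9.0000e-04  3.8410e-01] yawdeg 22.01 F [-2.55  0.05  7.99] T [-0.102  0.535  0.041] op 0.0139 q6 -0.286
to centre dx -0.0003 dz 0.0002
```

```bash
python3 -m creep '[{"dx":0,"dy":0,"dz":0,"rx":0,"ry":-0.08,"rz":0,"gripper":0},{"dx":0,"dy":0,"dz":0,"rx":0,"ry":-0.16,"rz":0,"gripper":0},{"dx":0,"dy":0,"dz":0,"rx":0,"ry":-0.24,"rz":0,"gripper":0},{"dx":0,"dy":0,"dz":0,"rx":0,"ry":-0.32,"rz":0,"gripper":0},{"dx":0,"dy":0,"dz":0,"rx":0,"ry":-0.38,"rz":0,"gripper":0},{"dx":0,"dy":0,"dz":0,"rx":0,"ry":-0.38,"rz":0,"gripper":0}]' 20; python3 st.py
```

```text
time: 5.58
tool_pos: [0.5274, 0.1289, 0.1439]
tool_rot: [-1.571, -0.001, 0.765]
contact_force: [-3.0, 0.2, 7.9]
opening: 0.0141
5.575 pos [0.5274 0.1289 0.1439] rot [-1.5715e+00 -1.0000e-03  7.6470e-01] yawdeg 43.82 F [-3.03  0.23  7.93] T [-0.071  0.506  0.013] op 0.0141 q6 -0.666
to centre dx -0.0002 dz 0.0003
```

It turns freely with the spring still loaded. I'll go on to just short of the target (135.9°).

```bash
python3 -m creep '[{"dx":0,"dy":0,"dz":0,"rx":0,"ry":-0.1,"rz":0,"gripper":0},{"dx":0,"dy":0,"dz":0,"rx":0,"ry":-0.22,"rz":0,"gripper":0},{"dx":0,"dy":0,"dz":0,"rx":0,"ry":-0.34,"rz":0,"gripper":0},{"dx":0,"dy":0,"dz":0,"rx":0,"ry":-0.46,"rz":0,"gripper":0},{"dx":0,"dy":0,"dz":0,"rx":0,"ry":-0.58,"rz":0,"gripper":0},{"dx":0,"dy":0,"dz":0,"rx":0,"ry":-0.7,"rz":0,"gripper":0},{"dx":0,"dy":0,"dz":0,"rx":0,"ry":-0.82,"rz":0,"gripper":0},{"dx":0,"dy":0,"dz":0,"rx":0,"ry":-0.94,"rz":0,"gripper":0},{"dx":0,"dy":0,"dz":0,"rx":0,"ry":-1.06,"rz":0,"gripper":0},{"dx":0,"dy":0,"dz":0,"rx":0,"ry":-1.18,"rz":0,"gripper":0},{"dx":0,"dy":0,"dz":0,"rx":0,"ry":-1.3,"rz":0,"gripper":0},{"dx":0,"dy":0,"dz":0,"rx":0,"ry":-1.4,"rz":0,"gripper":0},{"dx":0,"dy":0,"dz":0,"rx":0,"ry":-1.5,"rz":0,"gripper":0},{"dx":0,"dy":0,"dz":0,"rx":0,"ry":-1.57,"rz":0,"gripper":0},{"dx":0,"dy":0,"dz":0,"rx":0,"ry":-1.607,"rz":0,"gripper":0},{"dx":0,"dy":0,"dz":0,"rx":0,"ry":-1.607,"rz":0,"gripper":0},{"dx":0,"dy":0,"dz":0,"rx":0,"ry":-1.607,"rz":0,"gripper":0}]' 20; python3 st.py
python3 - <<'E'
from cell import *
import cv2
for n in ('scene','top'):
  p,d=read_camera(n); cv2.imwrite(f'pics/{n}2.png',cv2.resize(p[140:260,240:420,::-1],None,fx=4,fy=4,interpolation=2))
E
```

```text
time: 7.7
tool_pos: [0.5273, 0.1292, 0.144]
tool_rot: [-1.572, 0.0, 2.371]
contact_force: [-2.8, 0.3, 7.4]
opening: 0.0137
7.7 pos [0.5273 0.1292 0.144 ] rot [-1.5720e+00  4.0000e-04  2.3711e+00] yawdeg 135.86 F [-2.8   0.33  7.45] T [0.174 0.615 0.072] op 0.0137 q6 -2.273
to centre dx 0.0001 dz 0.0004
```

View pics/scene2.png

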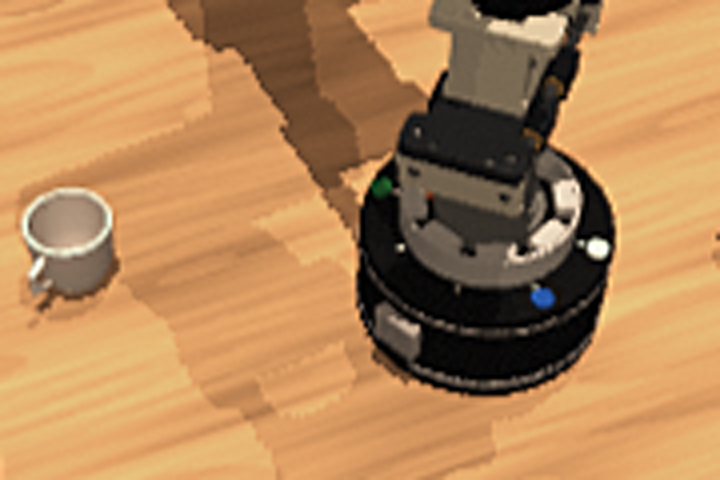

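View pics/top2.png

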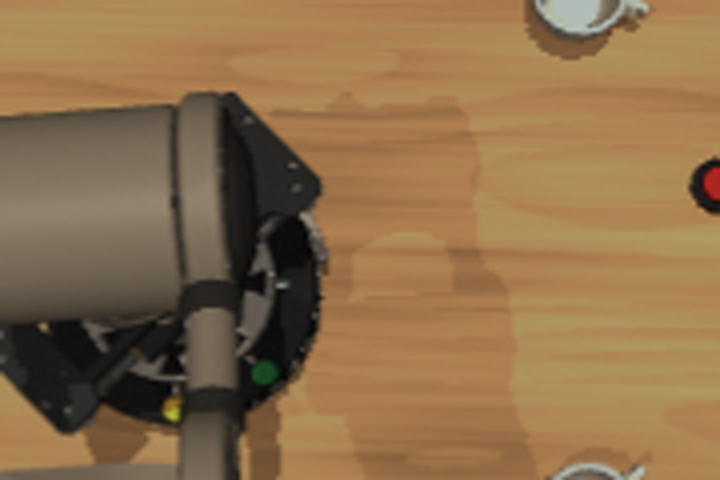

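The orange pin shows at about (430,195) in the scene crop, next to the green dot at (381,187). I'll ease up 3 mm and feel whether it rises into the notch (force stays near +7 N) or meets a tooth (force drops).

```bash
python3 -m creep '[{"dx":0,"dy":-0.0006,"dz":0,"rx":0,"ry":0,"rz":0,"gripper":0},{"dx":0,"dy":-0.0012,"dz":0,"rx":0,"ry":0,"rz":0,"gripper":0},{"dx":0,"dy":-0.0018,"dz":0,"rx":0,"ry":0,"rz":0,"gripper":0},{"dx":0,"dy":-0.0024,"dz":0,"rx":0,"ry":0,"rz":0,"gripper":0},{"dx":0,"dy":-0.003,"dz":0,"rx":0,"ry":0,"rz":0,"gripper":0},{"dx":0,"dy":-0.003,"dz":0,"rx":0,"ry":0,"rz":0,"gripper":0}]' 10; python3 st.py
```

```text
time: 8.55
tool_pos: [0.5274, 0.1292, 0.1469]
tool_rot: [-1.572, 0.0, 2.371]
contact_force: [-2.2, 0.2, 8.2]
opening: 0.014
8.55 pos [0.5274 0.1292 0.1469] rot [-1.5720e+00  4.0000e-04  2.3711e+00] yawdeg 135.85 F [-2.23  0.24  8.21] T [0.26  0.531 0.019] op 0.014 q6 -2.273
to centre dx 0.0002 dz 0.0004
```

It is still +8 N at 1.2 mm above the level where it rested on the teeth, so the pin is in the notch. I'll follow it up and then release.

```bash
python3 -m creep '[{"dx":0,"dy":-0.0008,"dz":0,"rx":0,"ry":0,"rz":0,"gripper":0},{"dx":0,"dy":-0.0016,"dz":0,"rx":0,"ry":0,"rz":0,"gripper":0},{"dx":0,"dy":-0.0024,"dz":0,"rx":0,"ry":0,"rz":0,"gripper":0},{"dx":0,"dy":-0.0032,"dz":0,"rx":0,"ry":0,"rz":0,"gripper":0},{"dx":0,"dy":-0.0038,"dz":0,"rx":0,"ry":0,"rz":0,"gripper":0},{"dx":0,"dy":-0.0038,"dz":0,"rx":0,"ry":0,"rz":0,"gripper":0}]' 10; python3 st.py
```

```text
time: 9.3
tool_pos: [0.5274, 0.1292, 0.1505]
tool_rot: [-1.572, 0.0, 2.371]
contact_force: [-2.1, 1.4, 6.1]
opening: 0.014
9.3 pos [0.5274 0.1292 0.1505] rot [-1.5719e+00  3.0000e-04  2.3710e+00] yawdeg 135.85 F [-2.11  1.38  6.13] T [0.239 0.412 0.01 ] op 0.014 q6 -2.273
to centre dx 0.0001 dz 0.0004
```

Force is 6.1 N at 4.8 mm up, as the spring predicts. Opening, then rising clear.

```bash
python3 -m creep '[{"dx":0,"dy":0,"dz":0,"rx":0,"ry":0,"rz":0,"gripper":0.3},{"dx":0,"dy":0,"dz":0,"rx":0,"ry":0,"rz":0,"gripper":0.4},{"dx":0,"dy":0,"dz":0,"rx":0,"ry":0,"rz":0,"gripper":0.4},{"dx":0,"dy":0,"dz":0,"rx":0,"ry":0,"rz":0,"gripper":0.4},{"dx":0,"dy":-0.04,"dz":0,"rx":0,"ry":0,"rz":0,"gripper":0.4},{"dx":0,"dy":-0.09,"dz":0,"rx":0,"ry":0,"rz":0,"gripper":0.4},{"dx":0,"dy":-0.09,"dz":0,"rx":0,"ry":0,"rz":0,"gripper":0.4}]' 10; python3 st.py
python3 - <<'E'
from cell import *
s=status.observe(); y=s['tool_rot'][2]
import numpy as np
dl=np.array([.532,-.2415])-s['tool_pos'][:2]
print('button dx',(dl@[np.cos(y),np.sin(y)]).round(4),'dz',(dl@[-np.sin(y),np.cos(y)]).round(4))
E
```

```text
time: 10.18
tool_pos: [0.5292, 0.1291, 0.2438]
tool_rot: [-1.577, 0.005, 2.371]
contact_force: [0.1, -0.0, -0.4]
opening: 0.0368
10.175 pos [0.5292 0.1291 0.2438] rot [-1.5773  0.0054  2.3711] yawdeg 135.85 F [ 0.13 -0.02 -0.45] T [ 0.059  0.097 -0.024] op 0.0368 q6 -2.273
to centre dx 0.0015 dz 0.0016
button dx -0.2602 dz 0.264
```

```bash
python3 -m creep '[{"dx":-0.26,"dy":0,"dz":0.264,"rx":0,"ry":0,"rz":0,"gripper":0},{"dx":-0.26,"dy":0,"dz":0.264,"rx":0,"ry":0,"rz":0,"gripper":0},{"dx":-0.26,"dy":0,"dz":0.264,"rx":0,"ry":0,"rz":0,"gripper":0},{"dx":-0.26,"dy":0,"dz":0.264,"rx":0,"ry":0,"rz":0,"gripper":0},{"dx":-0.26,"dy":0,"dz":0.264,"rx":0,"ry":0,"rz":0,"gripper":0},{"dx":-0.26,"dy":0,"dz":0.264,"rx":0,"ry":0,"rz":0,"gripper":0},{"dx":-0.26,"dy":0,"dz":0.264,"rx":0,"ry":0,"rz":0,"gripper":0},{"dx":-0.26,"dy":0,"dz":0.264,"rx":0,"ry":0,"rz":0,"gripper":0},{"dx":-0.26,"dy":0,"dz":0.264,"rx":0,"ry":0,"rz":0,"gripper":0}]' 20
python3 - <<'E'
from cell import *
import cv2,numpy as np
from h import *
for n in ('scene','top'):
  p,d=read_camera(n); cv2.imwrite(f'pics/{n}3.png',cv2.resize(p[150:270,190:430,::-1],None,fx=3,fy=3,interpolation=2))
  v,u=np.mgrid[0:400,0:640]; t,r=ray(n,np.c_[u.ravel(),v.ravel()]); P=t+r*d.reshape(-1,1)
  s=(d.ravel()>0)&(np.hypot(P[:,0]-.527,P[:,1]-.129)<.04)&(P[:,2]>.15)&(P[:,2]<.18); T=P[s]
  c=T[:,:2].mean(0); w,V=np.linalg.eigh(np.cov((T[:,:2]-c).T)); print(n,s.sum(),'z',np.median(T[:,2]),'ang',np.degrees(np.arctan2(V[1,1],V[0,1])))
s=status.observe(); y=s['tool_rot'][2]
dl=np.array([.532,-.2415])-s['tool_pos'][:2]
print(s['tool_pos'],s['opening'],'button dx',(dl@[np.cos(y),np.sin(y)]).round(4),'dz',(dl@[-np.sin(y),np.cos(y)]).round(4))
E
```

```text
time: 11.3
tool_pos: [0.5299, -0.2401, 0.2395]
tool_rot: [-1.571, -0.001, 2.373]
contact_force: [0.7, 0.1, -0.7]
opening: 0.0005
scene 154 z 0.16147826582166008 ang 45.01556630655106
top 146 z 0.16160995227661168 ang 47.21965819654801
[ 0.53010507 -0.2401955   0.2398008 ] 0.0003567748364019143 button dx -0.0023 dz -0.0004
```

View pics/scene3.png

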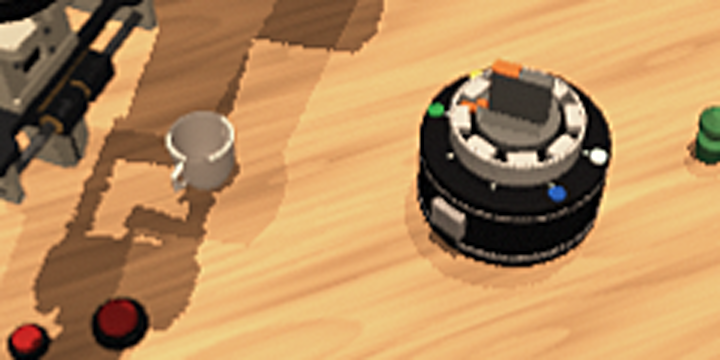

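View pics/top3.png

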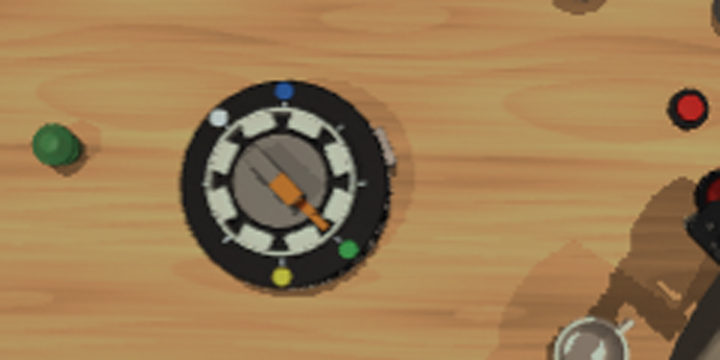

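The bar's top is at 0.1616 m (home is 0.162), the pin sits in the notch beside the green dot, and the bar angle is about 46°. Now the button: first down to about 10 mm above it.

```bash
python3 -m creep '[{"dx":-0.002,"dy":0.06,"dz":-0.0005,"rx":0,"ry":0,"rz":0,"gripper":0},{"dx":-0.002,"dy":0.12,"dz":-0.0005,"rx":0,"ry":0,"rz":0,"gripper":0},{"dx":-0.002,"dy":0.17,"dz":-0.0005,"rx":0,"ry":0,"rz":0,"gripper":0},{"dx":-0.002,"dy":0.19,"dz":-0.0005,"rx":0,"ry":0,"rz":0,"gripper":0},{"dx":-0.002,"dy":0.19,"dz":-0.0005,"rx":0,"ry":0,"rz":0,"gripper":0},{"dx":-0.002,"dy":0.19,"dz":-0.0005,"rx":0,"ry":0,"rz":0,"gripper":0}]' 20; python3 st.py
```

```text
time: 12.15
tool_pos: [0.5326, -0.2426, 0.051]
tool_rot: [-1.571, 0.002, 2.372]
contact_force: [0.1, -0.4, 1.0]
opening: 0.0003
12.15 pos [ 0.5326 -0.2426  0.051 ] rot [-1.5714e+00  2.2000e-03  2.3718e+00] yawdeg 135.9 F [ 0.07 -0.36  0.99] T [ 0.081  0.08  -0.01 ] op 0.0003 q6 -2.93
to centre dx 0.2626 dz -0.263
```

```bash
python3 -m creep '[{"dx":0,"dy":0.008,"dz":0,"rx":0,"ry":0,"rz":0,"gripper":0},{"dx":0,"dy":0.012,"dz":0,"rx":0,"ry":0,"rz":0,"gripper":0},{"dx":0,"dy":0.015,"dz":0,"rx":0,"ry":0,"rz":0,"gripper":0},{"dx":0,"dy":0.015,"dz":0,"rx":0,"ry":0,"rz":0,"gripper":0},{"dx":0,"dy":0.015,"dz":0,"rx":0,"ry":0,"rz":0,"gripper":0}]' 20; python3 st.py
```

```text
time: 12.78
tool_pos: [0.5319, -0.2427, 0.0351]
tool_rot: [-1.571, 0.001, 2.371]
contact_force: [-0.2, 1.0, 2.8]
opening: 0.0006
12.775 pos [ 0.5319 -0.2427  0.0351] rot [-1.5712e+00  7.0000e-04  2.3709e+00] yawdeg 135.84 F [-0.17  0.98  2.81] T [ 0.192 -0.07   0.009] op 0.0006 q6 -2.93
to centre dx 0.2625 dz -0.2633
```

```bash
python3 -m creep '[{"dx":0,"dy":0.001,"dz":0,"rx":0,"ry":0,"rz":0,"gripper":0},{"dx":0,"dy":0.002,"dz":0,"rx":0,"ry":0,"rz":0,"gripper":0},{"dx":0,"dy":0.003,"dz":0,"rx":0,"ry":0,"rz":0,"gripper":0},{"dx":0,"dy":0.003,"dz":0,"rx":0,"ry":0,"rz":0,"gripper":0},{"dx":0,"dy":0.003,"dz":0,"rx":0,"ry":0,"rz":0,"gripper":0}]' 20; python3 st.py
```

```text
time: 13.4
tool_pos: [0.532, -0.2428, 0.0331]
tool_rot: [-1.571, 0.001, 2.371]
contact_force: [-1.5, 2.4, 14.8]
opening: 0.0006
13.4 pos [ 0.532  -0.2428  0.0331] rot [-1.5712e+00  1.3000e-03  2.3711e+00] yawdeg 135.86 F [-1.51  2.38 14.84] T [ 0.529  0.36  -0.054] op 0.0006 q6 -2.93
to centre dx 0.2625 dz -0.2633
```

14.8 N with the tips at 16 mm, 6 mm below the cap's rest height, so it's on the bottom stop. Retreating and checking.

```bash
python3 -m creep '[{"dx":0,"dy":-0.01,"dz":0,"rx":0,"ry":0,"rz":0,"gripper":0},{"dx":0,"dy":-0.06,"dz":0,"rx":0,"ry":0,"rz":0,"gripper":0},{"dx":0,"dy":-0.12,"dz":0,"rx":0,"ry":0,"rz":0,"gripper":0},{"dx":0,"dy":-0.18,"dz":0,"rx":0,"ry":0,"rz":0,"gripper":0},{"dx":0,"dy":-0.2,"dz":0,"rx":0,"ry":0,"rz":0,"gripper":0},{"dx":0,"dy":-0.2,"dz":0,"rx":0,"ry":0,"rz":0,"gripper":0},{"dx":0,"dy":-0.2,"dz":0,"rx":0,"ry":0,"rz":0,"gripper":0},{"dx":0,"dy":-0.2,"dz":0,"rx":0,"ry":0,"rz":0,"gripper":0}]' 20
python3 - <<'E'
from cell import *
import cv2,numpy as np
from h import *
for n in ('scene','top'):
  p,d=read_camera(n); cv2.imwrite(f'pics/{n}4.png',p[...,::-1])
  v,u=np.mgrid[0:400,0:640]; t,r=ray(n,np.c_[u.ravel(),v.ravel()]); P=t+r*d.reshape(-1,1)
  s=(d.ravel()>0)&(np.hypot(P[:,0]-.527,P[:,1]-.129)<.04)&(P[:,2]>.15)&(P[:,2]<.18); T=P[s]
  c=T[:,:2].mean(0); w,V=np.linalg.eigh(np.cov((T[:,:2]-c).T)); print(n,'bar z',np.median(T[:,2]),'ang',np.degrees(np.arctan2(V[1,1],V[0,1])))
  b=(d.ravel()>0)&(np.hypot(P[:,0]-.532,P[:,1]+.242)<.012)&(P[:,2]<.1); print('button z',b.sum(),np.median(P[b,2]) if b.any() else None)
E
```

```text
time: 14.4
tool_pos: [0.531, -0.2423, 0.2298]
tool_rot: [-1.57, -0.004, 2.371]
contact_force: [-0.8, 0.4, -0.2]
opening: 0.0006
scene bar z 0.1611007584746923 ang 45.21458239276862
button z 61 0.021972864837111472
top bar z 0.16160517153033083 ang 46.75888042377169
button z 24 0.0231259768112988
```

View pics/scene4.png

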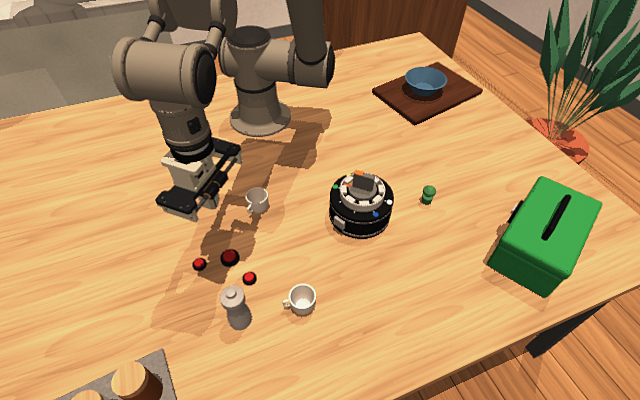

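The picture shows the cups (257,200) and (302,299), the mill (236,306) and the stopper (428,195) where they started. The selector is home at green and the button is back up.

```bash
python3 -c "
from cell import robot; print(robot.hand_in())"
```

```text
the job is handed in; nothing more can be done
None
```

I set the selector to the green dot and then pressed the red start button. I handed the job in at about 14.5 s of the 67 s limit, and the hand-in reports no verdict.

- **Selector:** I pinched the bar, pressed it about 2 mm down off the teeth and turned it about 114° counter-clockwise, the shorter way. I then eased it up; the spring force stayed at 6–8 N all the way, so the pin was in the notch, and I let go.
- **Start button:** I pressed the largest red button to its bottom stop. The force rose to 14.8 N with the fingertips about 6 mm below the cap's rest height.

**Last checks:**
- **Bar:** its top is at 161–162 mm (162 mm is fully home). Its direction is 45–47°, which points the pin at the green dot's notch.
- **Button:** the cap is back at 22–23 mm.
- **Clearance:** the gripper is about 0.2 m above everything, and the cups, mill and stopper look unmoved.

No check failed. The two cameras differed by about 1.5–2° on the bar's direction, about as much as the pin's play in the notch. The pin's force against the teeth could not be read directly; I only had the wrist force, which never read above about 9 N on the selector.

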